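Refit the push-in peg on the lost property rail and hang up the skipping handle

ROBOT

A 6-joint arm with a two-finger parallel gripper is mounted at the origin on the work surface. World frame = base frame: x ahead of the robot, y to its left, z up, the work surface at z = 0. Lengths are in m, angles in rad, forces in N, time in s.
With the tool pointing down it reaches from about 0.375 to 0.925 m from the base axis. Payload 5.7 kg.
Tool frame: the origin (TCP) lies midway between the tips of the shut fingers; the grasp point (between the pads) lies 19 mm behind it; z points along the fingers, y is the line along which they close (so a half turn about z gives the same grasp; the last joint's range is limited). The gripper opens to 88 mm and grips with 3 to 60 N. Pads are 20 mm wide; open, the fingers measure 115 mm over their backs; the gripper's body (75 mm by 178 mm) begins 61 mm behind the grasp point.
Start: joints at [1.171, 0.359, 1.51, -0, 1.272, -0.115], TCP at [0.169, 0.576, 0.223] pointing down, gripper open.
Joint ranges: [-2.97, 2.97], [-1.01, 2.36], [0.21, 2.38], [-0.96, 4.11], [0.2, 2.71], [-2.98, 2.98]. Speed limits (rad/s): [2.39, 2.39, 3.14, 3.14, 3.14, 3.14].

INTERFACE

Orientations are given as a unit quaternion [w, x, y, z].
In Python, from rig import arm, imaging gives the robot as it stands. The module is installed in compiled form; this text tells all that it offers.
- The arm moves only by the shell command python3 -m crank 'ROWS' [FORCE]. ROWS is JSON, a list that holds one entry, the list of rows, each a list of 7 numbers: the gripper command: -1 is shut, 1 is fully open, values between are in proportion, then the shift along the world's x, y, z scaled (see below), then the turn, a rotation vector about the world's x, y, z scaled (see below). In form: [[[grip, tx, ty, tz, ax, ay, az], ...]]. A call has 1 to 20 rows; each row shifts and turns the commanded pose from where the row before left it; what a row does not reach is not made up. The controller multiplies each number of a shift by 0.025 m and each number of a turn by 60 degrees. A row lasts 1/8 s, in which the tool goes at most 62.5 mm and 10.7 degrees, less where a joint would pass 70% of its speed; a pose out of reach is approached as far as the arm can. A call with a number of a shift or a turn outside -1 to 1 is refused whole. A call with a gripper value outside its range is refused whole. The fingers move at their own pace and stop on an object; FORCE is the grip in N (left out, the last holds). Time passes only in rows, so rows that do not move let the fingers close. It gives the time, the measured TCP pose, the force, the opening and the grip force at its end, in the units of the state.
- arm.get_state(): the state, without advancing time (a new reading comes with each control period).
- imaging.get_image(name): name is "scene" or "top"; returns the picture (480x640x3 uint8, red, green, blue); there is no depth.
- imaging.camera_model(name): a dict with "fx", "fy", "cx", "cy" (pixels), "R" (3x3) and "t" (3): a world point X has camera coordinates R X + t. Camera axes: x right, y down, z forward; pixel columns grow to the right and rows downward; lengths in m; the calibration is good to about 2 mm. A picture is of the moment at which its call begins. camera_model takes no time and is no camera call.
- arm.close_job(): hands the job in; it is judged then, once.
The state is a dict: "time": time; "joints": joint angles; "qd": joint speeds; "joint_torque": joint torques, N m; "tool_pos": TCP position; "tool_rot": TCP orientation; "wrist_force": force on the tool from outside, world axes, zero at the start; "wrist_torque": the same for the moment, N m; "finger_gap": finger opening in m; "grasp_force": force on a finger pad.
Only numpy, scipy, OpenCV 4.12 (cv2) and the standard library are available. Lean on these libraries where they do the work, as an engineer would, in place of code of your own. Each camera call takes 0.05 s, during which the arm holds its last target. There are 200 camera calls.

TASK

One peg of the sloping rail has been taken out: take the blue tube from its wooden stand and push it, square to the slope, into the empty push-fit collet, past the springy seal until it bottoms in the socket. Then hang the yellow skipping handle on that blue peg by its green loop, the loop down at the rail face and the grip pointing down the slope. Let go of both and leave the fire truck, mug, domino and teddy block where they are.

Things in the scene. Friction and masses are not known exactly. Their poses are not given: they have to be found in the camera images.
- collet: Empty push-fit collet: black square insert (70 x 70 mm) with an orange ring and a round hole 27.5 mm wide, 4 mm lead-in chamfer, in the peg rail's sloping face. Origin: centre of the hole's mouth, level with the face, 135 mm above the shelf. z: the hole's axis, pointing out, leaning 0.47 rad from vertical (towards the robot's side). x points up the slope, y along the rail.
- collet_seal (a point): Centre of the springy rubber seal, 18 mm below the mouth: four sprung pads that narrow the hole to 20 mm. Passing it takes about 6 to 12 N; then the tube slides on against some 5 N until the floor stops it, and stays in when let go. Axes as the collet's.
- collet_floor (a point): Centre of the hole's flat floor, 45 mm below the mouth, where the tube bottoms. Axes as the collet's.
- rail: Foot of the fixed pine peg rail, origin on the shelf under its middle place. Three places 90 mm apart in a row; the collet may be any of them. The flush pine face runs from 50 mm up the slope to 150 mm down the slope of each place, 268 mm wide in all.
- dowel1: One of the two fixed wooden dowels in the other places of the rail: 22 mm thick, standing 70 mm out of the face. Origin at its foot in the face, z along it, parallel to the collet's z.
- dowel2: The other fixed dowel, the same in size and axes.
- peg_mid (a point): Centre of the blue rigid plastic peg tube (round, 24 mm diameter, 140 mm long, about 60 g), which starts standing upright in its stand, lower end 10 mm above the shelf. Its z axis runs along the tube to the upper end. The lower 8 mm taper to 18 mm. A white line round it 44.5 to 47.5 mm from the lower end meets the collet's mouth when the tube is fully in; 95 mm then stand out.
- peg_tip (a point): Centre of the blue tube's lower, tapered end, the one that goes in; 70 mm from the tube's centre. Axes as for the tube's centre.
- stand: Fixed wooden block, 80 x 80 x 45 mm high, with a 28 mm hole, 35 mm deep, at its centre, in which the blue tube stands loosely. Origin under its centre on the shelf.
- handle_grip (a point): Centre of the grip of the plastic skipping handle (about 80 g, lying flat on the shelf at the start): yellow bar 110 mm long, 26 mm wide, 20 mm high, with green bands, its centre 10 mm above the shelf. x points along the handle to the loop, z up out of its flat side.
- handle_loop (a point): Centre of the handle's green loop: a flat ring in the handle's x-y plane, 12 mm thick, opening 38 mm, 52 mm outside diameter, joined by a neck to the grip. It lies 85 mm from the grip's centre along x, and 6 mm above the underside. Axes as for the grip.
- fire_truck: Bystander: red metal toy fire truck, 150 x 55 x 70 mm, origin under its centre.
- mug: Bystander: white plastic mug, 80 mm wide, 90 mm high, handle at its +y side, origin under its centre.
- domino: Bystander: glossy black jumbo domino lying flat, 60 x 30 x 10 mm, origin under its centre.
- teddy: Bystander: brown wooden teddy-shaped puzzle block lying flat, about 120 x 90 x 24 mm, origin under its belly, x towards its head.
Not all that is in view belongs to the job. What is shaped like the part that bears handle_grip but orange or red is not meant.

How it is judged:
By the outcome, as a careful person would: the job done as asked, in the order asked, and still so for the second after the job is handed in, with the robot touching nothing.
It also fails if it takes over 64 s, if anything falls off the work surface, if the arm or the gripper's body presses on something with over 40 N, if the wrist force passes 120 N, or if a joint passes its speed limit or range.

## Working session

There is one attempt and no reset: what is moved stays moved. The work goes in short steps, Python scripts to look and compute and a shell command to move; the robot and the scene stay as the last step left them, time stands still between calls to the robot, and variables do not carry over. Pictures are saved under pics/ and viewed, at most 13 in all, crops included, and the job is handed in when it is done.

```bash
mkdir -p pics; python3 - <<'E'
from rig import arm, imaging
import cv2
for n in("scene","top"):
    im=imaging.get_image(n); cv2.imwrite(f"pics/{n}0.png",im[:,:,::-1])
    m=imaging.camera_model(n); print(n,m)
print(arm.get_state())
E
```

```text
scene {'fx': 521.2556026283091, 'fy': 521.2556026283091, 'cx': 315.4315424540854, 'cy': 237.76304652222498, 'R': array([[-0.0539841 ,  0.99840062,  0.01679057],
       [ 0.6707181 ,  0.04871291, -0.740111  ],
       [-0.73974519, -0.02869249, -0.67227509]]), 't': array([ 0.0710429 , -0.24064618,  1.6115795 ])}
top {'fx': 454.4567381575292, 'fy': 454.4567381575292, 'cx': 317.5085297127604, 'cy': 241.01219372805662, 'R': array([[-0.00776417, -0.9997438 ,  0.02126151],
       [-0.99322788,  0.00524524, -0.11606403],
       [ 0.11592277, -0.02201866, -0.99301414]]), 't': array([-0.07073061,  0.48654686,  1.18475022])}
{'time': 0.1, 'joints': array([ 1.17087969e+00,  3.59424377e-01,  1.51129834e+00,  1.65371189e-05,
        1.27251179e+00, -1.15116327e-01]), 'qd': array([-0.00113347, -0.00242229, -0.00407291,  0.00168256, -0.00104206,
       -0.00083653]), 'joint_torque': array([-8.06557978e-06, -5.16359603e+01, -2.71405149e+01,  6.77128974e-02,
        2.75825418e-02,  1.42246680e-05]), 'tool_pos': array([0.16835024, 0.57525925, 0.22190862]), 'tool_rot': array([-2.16714189e-04,  1.41921747e-01,  9.89877540e-01, -7.91844372e-04]), 'wrist_force': array([ 0.13963898,  0.10764805, -0.05520738]), 'wrist_torque': array([ 0.00986811, -0.03547053,  0.03339272]), 'grasp_force': 0.0, 'finger_gap': 0.08781802229983239}
```

View pics/scene0.png

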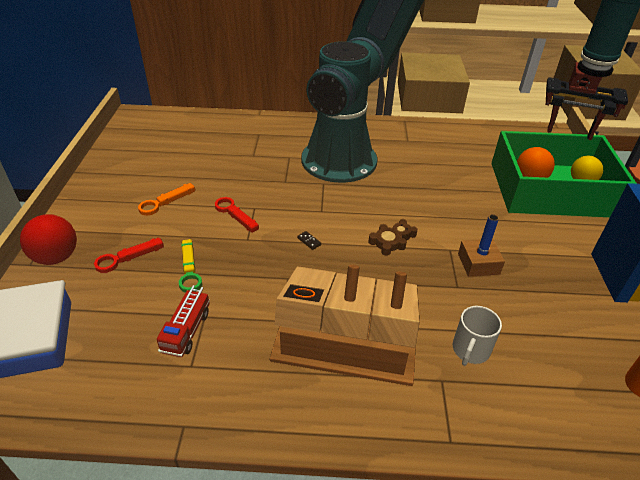

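View pics/top0.png

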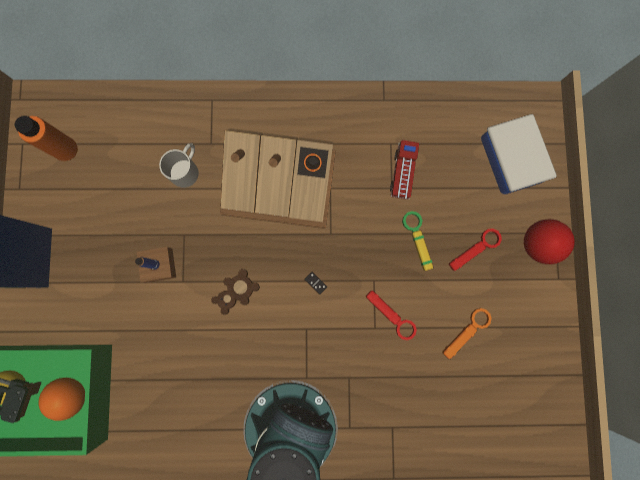

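Top view: blue tube (148,264) and scene (487,235). The collet ring is at top (313,162), scene (304,293). Handle candidates in the top view: yellow with green loop (418,240), red (475,250), red (390,315), orange (467,332). Only the first fits "yellow with green loop". I'll measure and confirm it in a crop.

```bash
cat > h.py <<'E'
import numpy as np, cv2
from rig import arm, imaging
M={n:imaging.camera_model(n) for n in("scene","top")}
def ray(n,uv):
    m=M[n]; d=np.array([(uv[0]-m["cx"])/m["fx"],(uv[1]-m["cy"])/m["fy"],1.])
    return -m["R"].T@m["t"], m["R"].T@d
def onz(n,uv,z):
    o,d=ray(n,uv); return o+d*(z-o[2])/d[2]
def onpl(n,uv,p,nn):
    o,d=ray(n,uv); return o+d*((p-o)@nn)/(d@nn)
def proj(n,X):
    m=M[n]; c=m["R"]@np.asarray(X)+m["t"]; return np.array([m["fx"]*c[0]/c[2]+m["cx"],m["fy"]*c[1]/c[2]+m["cy"]])
def tri(a,b):
    (o1,d1),(o2,d2)=ray("scene",a),ray("top",b)
    s=np.linalg.lstsq(np.c_[d1,-d2],o2-o1,rcond=None)[0]
    p,q=o1+s[0]*d1,o2+s[1]*d2; return (p+q)/2,np.linalg.norm(p-q)
def mask(im,lo,hi,box):
    h=cv2.cvtColor(im,cv2.COLOR_RGB2HSV); k=cv2.inRange(h,np.array(lo),np.array(hi))
    z=np.zeros_like(k); x0,y0,x1,y1=box; z[y0:y1,x0:x1]=k[y0:y1,x0:x1]; return z
def big(k):
    return max(cv2.findContours(k,cv2.RETR_EXTERNAL,cv2.CHAIN_APPROX_NONE)[0],key=cv2.contourArea)
def cen(c):
    return np.array(cv2.minEnclosingCircle(c)[0])
E
python3 - <<'E'
from h import *
np.set_printoptions(precision=4,suppress=True)
S=imaging.get_image("scene");T=imaging.get_image("top")
# ring
r={}
for n,im,b in(("scene",S,(280,280,330,305)),("top",T,(296,148,330,178))):
    k=mask(im,(4,150,90),(22,255,255),b); e=cv2.fitEllipse(cv2.convexHull(big(k))); r[n]=e[0]; print(n,e,onz(n,e[0],.135))
print("ring tri",tri(r["scene"],r["top"]))
# black insert
k=mask(T,(0,0,0),(179,255,60),(290,140,335,185)); k|=mask(T,(4,150,90),(22,255,255),(296,148,330,178))
c=big(k); q=cv2.approxPolyDP(cv2.convexHull(c),4,True)[:,0]; print("insert",q.tolist())
p0=onz("top",r["top"],.135); yaw=0
for i in range(2):
    nn=np.array([-np.sin(.47)*np.cos(yaw),-np.sin(.47)*np.sin(yaw),np.cos(.47)])
    P=np.array([onpl("top",u,p0,nn) for u in q]); E=np.roll(P,-1,0)-P
    print(P.mean(0),np.linalg.norm(E,axis=1)); A=[np.arctan2(e[1],e[0]) for e in E]; print("edges yaw",np.array(A))
# tube
for n,im,b in(("scene",S,(475,205,505,260)),("top",T,(130,250,170,275))):
    k=mask(im,(100,100,30),(130,255,255),b); c=big(k); R=cv2.minAreaRect(c); print("tube",n,R,[onz(n,u,.15) for u in cv2.boxPoints(R)], cv2.boundingRect(c))
# handle
for n,im,b in(("scene",S,(165,230,210,292)),("top",T,(395,205,440,275))):
    y=mask(im,(22,120,90),(35,255,255),b); g=mask(im,(40,100,60),(85,255,255),b)
    gy=cen(big(cv2.morphologyEx(y|g,cv2.MORPH_CLOSE,np.ones((3,3)))))
    ye=cv2.minAreaRect(np.argwhere(y)[:,::-1].astype(np.float32)); ge=cv2.fitEllipse(cv2.convexHull(big(g)))
    G,L=onz(n,ye[0],.015),onz(n,ge[0],.009); print("handle",n,ye,ge,G,L,np.linalg.norm((L-G)[:2]),np.arctan2(*(L-G)[1::-1]))
a=cv2.resize(T[200:280,360:510,::-1],(600,320),interpolation=3);cv2.imwrite("pics/crop1.png",np.vstack([a,cv2.resize(T[135:230,215:340,::-1],(600,280),interpolation=3)]))
E
```

```text
Traceback (most recent call last):
cv2.error: OpenCV(4.12.0) /io/opencv/modules/imgproc/src/shapedescr.cpp:361: error: (-201:Incorrect size of input array) There should be at least 5 points to fit the ellipse in function 'fitEllipseNoDirect'
```

```bash
cat > m.py <<'E'
from h import *
np.set_printoptions(precision=4,suppress=True)
S=imaging.get_image("scene");T=imaging.get_image("top")
def pts(k): return np.argwhere(k)[:,::-1].astype(np.float32)
r={}
for n,im,b in(("scene",S,(284,282,324,304)),("top",T,(300,150,326,175))):
    h=cv2.cvtColor(im,cv2.COLOR_RGB2HSV); print(h[b[1]:b[3],b[0]:b[2]].reshape(-1,3).max(0))
    k=mask(im,(0,120,110),(16,255,255),b); e=cv2.fitEllipse(cv2.convexHull(pts(k))); r[n]=e[0]; print(n,k.sum()/255,e,onz(n,e[0],.135))
print("ring tri",tri(r["scene"],r["top"]))
k=mask(T,(0,0,0),(179,255,60),(290,140,335,185))
c=big(k); q=cv2.boxPoints(cv2.minAreaRect(c)); print("insert",q.tolist())
p0=onz("top",r["top"],.135)
nn=np.array([-np.sin(.47),0,np.cos(.47)])
P=np.array([onpl("top",u,p0,nn) for u in q]); E=np.roll(P,-1,0)-P
print(P.mean(0),np.linalg.norm(E,axis=1),np.arctan2(E[:,1],E[:,0]))
for n,im,b in(("scene",S,(475,205,505,260)),("top",T,(130,250,170,275))):
    k=mask(im,(100,80,20),(130,255,255),b); p=pts(k); R=cv2.minAreaRect(p); print("tube",n,R,[onz(n,u,.15) for u in cv2.boxPoints(R)], cv2.boxPoints(R).tolist())
for n,im,b in(("scene",S,(165,230,210,292)),("top",T,(395,205,440,275))):
    y=mask(im,(22,120,90),(35,255,255),b); g=mask(im,(40,100,60),(85,255,255),b)
    ye=cv2.minAreaRect(pts(y)); ge=cv2.fitEllipse(cv2.convexHull(big(g)))
    G,L=onz(n,ye[0],.015),onz(n,ge[0],.009); print("handle",n,ye,ge,G,L,np.linalg.norm((L-G)[:2]),np.arctan2(*(L-G)[1::-1]))
a=cv2.resize(T[200:280,360:510,::-1],(600,320),interpolation=cv2.INTER_CUBIC);cv2.imwrite("pics/crop1.png",np.vstack([a,cv2.resize(T[135:230,215:340,::-1],(600,280),interpolation=cv2.INTER_CUBIC)]))
E
python3 m.py
```

```text
[177 255 255]
scene 214.0 ((297.52471923828125, 292.99517822265625), (22.224313735961914, 67.10043334960938), 91.90210723876953) [ 0.6747 -0.0722  0.135 ]
[ 26 194 198]
top 104.0 ((312.3420715332031, 162.06715393066406), (17.420413970947266, 18.21848487854004), 172.14122009277344) [ 0.6714 -0.0602  0.135 ]
ring tri (array([ 0.6725, -0.0663,  0.1326]), np.float64(0.012087343068562321))
insert [[297.07696533203125, 173.3846435546875], [300.3385009765625, 147.29232788085938], [327.4154052734375, 150.67694091796875], [324.15386962890625, 176.76925659179688]]
[ 0.6712 -0.06    0.1349] [0.0654 0.0672 0.0656 0.0685] [-0.1519 -1.6816  3.0125  1.4566]
tube scene ((486.75, 236.75), (10.11928653717041, 36.366188049316406), 18.434947967529297) [array([0.5488, 0.2947, 0.15  ]), array([0.4325, 0.3407, 0.15  ]), array([0.4422, 0.3602, 0.15  ]), array([0.5572, 0.3131, 0.15  ])] [[476.20001220703125, 252.39999389648438], [487.70001220703125, 217.89999389648438], [497.29998779296875, 221.10000610351562], [485.79998779296875, 255.60000610351562]]
tube top ((150.18919372558594, 263.3648681640625), (15.2
[... 245 characters left out ...]
2170410156], [158.37838745117188, 260.7297058105469], [157.08108520507812, 268.5135192871094]]
handle scene ((185.56854248046875, 264.7109375), (49.14409637451172, 23.769582748413086), 75.57923126220703) ((189.7010955810547, 281.8295593261719), (19.78046226501465, 23.04080581665039), 69.7671127319336) [ 0.497 -0.355  0.015] [ 0.5457 -0.3345  0.009 ] 0.052830198598257196 0.3981528611635877
handle top ((422.35003662109375, 250.05001831054688), (40.160919189453125, 9.486831665039062), 71.56504821777344) ((412.17218017578125, 220.8431396484375), (19.027469635009766, 20.286561965942383), 165.4368133544922) [ 0.4616 -0.3581  0.015 ] [ 0.5427 -0.3344  0.009 ] 0.08455697054501028 0.28447242186688176
```

View pics/crop1.png

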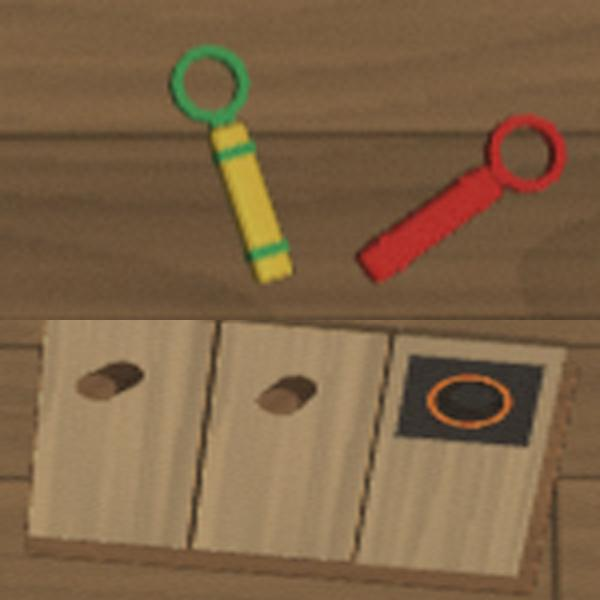

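The crop confirms the yellow bar with green bands and a green loop; its neighbour is plain red. Next I'll refine the tube and the rail yaw.

```bash
python3 - <<'E'
from h import *
np.set_printoptions(precision=4,suppress=True)
S=imaging.get_image("scene");T=imaging.get_image("top")
d=[onz("top",u,.1974) for u in((234.8,158),(273,162))]; print("dowel tips",d,np.linalg.norm(d[1]-d[0]),"yaw",np.arctan2(-(d[0]-d[1])[0],(d[0]-d[1])[1]))
k=mask(S,(5,200,180),(20,255,255),(288,284,320,302)); p=np.argwhere(k)[:,::-1].astype(np.float32); e=cv2.fitEllipse(cv2.convexHull(p)); print(len(p),e,onz("scene",e[0],.135))
a=cv2.resize(S[200:290,450:520,::-1],(420,540),interpolation=cv2.INTER_CUBIC);b=cv2.resize(T[235:285,125:185,::-1],(360,300),interpolation=cv2.INTER_CUBIC)
o=np.zeros((540,780,3),np.uint8);o[:,:420]=a;o[:300,420:]=b;cv2.imwrite("pics/crop2.png",o)
E
```

```text
dowel tips [array([0.6629, 0.1218, 0.1974]), array([0.6532, 0.0326, 0.1974])] 0.08973912894841501 yaw -0.10879685475836035
52 ((303.7388610839844, 292.1810302734375), (8.393844604492188, 21.362899780273438), 94.53079223632812) [ 0.6718 -0.0601  0.135 ]
```

View pics/crop2.png

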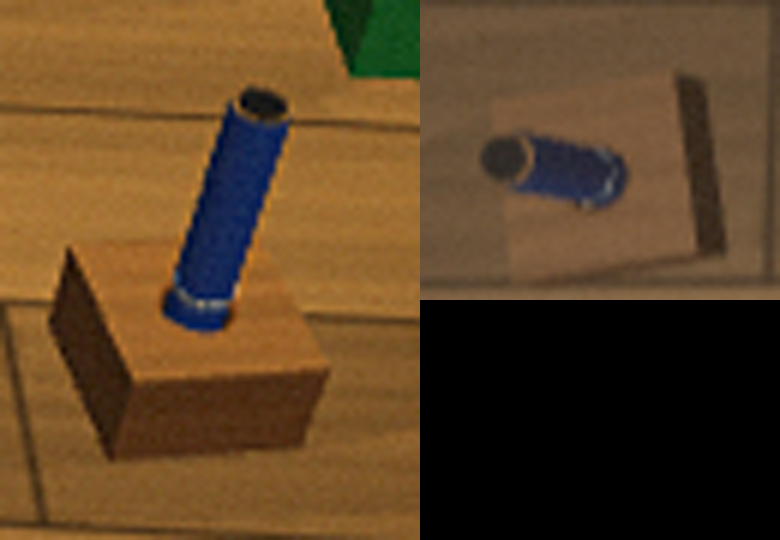

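```bash
python3 - <<'E'
from h import *
np.set_printoptions(precision=4,suppress=True)
print("top end",tri((493.5,217.2),(139.0,261.0)),onz("scene",(493.5,217.2),.15),onz("top",(139,261),.15))
print("line",tri((483.3,249.8),(155.5,265)),onz("scene",(483.3,249.8),.056),onz("top",(155.5,265),.056))
E
```

```text
top end (array([0.4268, 0.3543, 0.1479]), np.float64(0.001991487608377094)) [0.429  0.3544 0.15  ] [0.4265 0.3525 0.15  ]
line (array([0.4242, 0.3531, 0.0426]), np.float64(0.007787727769377611)) [0.4377 0.3516 0.056 ] [0.4229 0.3446 0.056 ]
```

```bash
python3 -m crank '[[[1,0.94,-0.81,0,0,0,0.0764],[1,0.94,-0.81,0,0,0,0.0764],[1,0.94,-0.81,0,0,0,0],[1,0.94,-0.81,0,0,0,0],[1,0.94,-0.81,0,0,0,0],[1,0.94,-0.81,0,0,0,0],[1,0.94,-0.81,0,0,0,0],[1,0.94,-0.81,0,0,0,0],[1,0.94,-0.81,0,0,0,0],[1,0.94,-0.81,0,0,0,0],[1,0.94,-0.81,0,0,0,0],[1,0,0,0,0,0,0],[1,0,0,-0.5,0,0,0],[1,0,0,-0.5,0,0,0]]]' 40; python3 - <<'E'
from rig import imaging
import cv2,numpy as np
a=cv2.resize(imaging.get_image("scene")[130:280,430:560,::-1],(390,450),interpolation=2);b=cv2.resize(imaging.get_image("top")[210:310,90:210,::-1],(400,450),interpolation=2)
cv2.imwrite("pics/a.png",np.hstack([a,b]))
E
```

```text
time: 2.15
tool_pos: [0.426, 0.3535, 0.1966]
tool_rot: [-0.0, 0.062, 0.998, -0.0]
wrist_force: [-0.4, -0.2, -0.1]
finger_gap: 0.0878
grasp_force: 0.0
```

View pics/a.png

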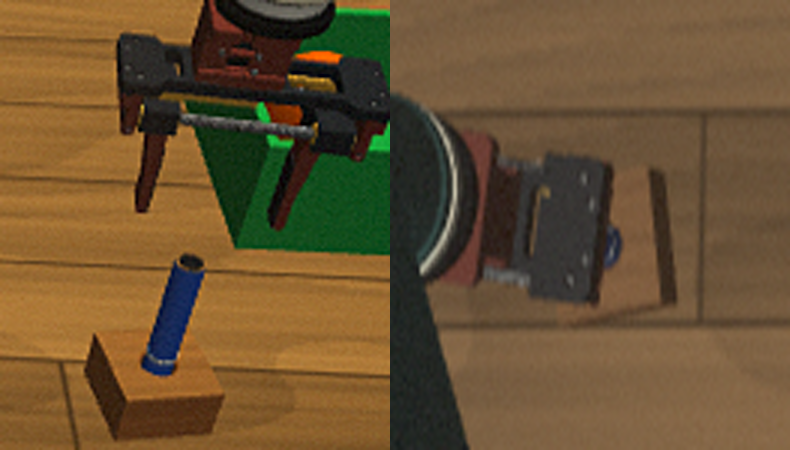

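The picture shows the open fingers straddling the tube top (scene crop 190,262). Next: descend and grip.

```bash
python3 -m crank '[[[1,0,0,-0.85,0,0,0],[1,0,0,-0.85,0,0,0],[1,0,0,-0.85,0,0,0],[1,0,0,-0.85,0,0,0],[1,0,0,0,0,0,0],[-1,0,0,0,0,0,0],[-1,0,0,0,0,0,0],[-1,0,0,0,0,0,0],[-1,0,0,0,0,0,0],[-1,0,0,0,0,0,0],[-1,0,0,0,0,0,0],[-1,0,0,0,0,0,0]]]' 50
```

```text
time: 3.75
tool_pos: [0.4271, 0.353, 0.1126]
tool_rot: [-0.0, 0.062, 0.998, -0.0]
wrist_force: [-1.0, -0.1, -0.4]
finger_gap: 0.0228
grasp_force: 50.0
```

```bash
python3 -m crank '[[[-1,0,0,1,0,0,0],[-1,0,0,1,0,0,0],[-1,0,0,1,0,0,0],[-1,0.28,-0.955,1,0,0,0],[-1,0.28,-0.955,1,0,0,0],[-1,0.28,-0.955,1,0,0,0],[-1,0.28,-0.955,0,0,0,0],[-1,0.28,-0.955,0,0,0,0],[-1,0.28,-0.955,0,0,0,0],[-1,0.28,-0.955,0,0,0,0],[-1,0.28,-0.955,0,0,0,0],[-1,0.28,-0.955,0,0,0,0],[-1,0.28,-0.955,0,0,0,0],[-1,0.28,-0.955,0,0,0,0],[-1,0.28,-0.955,0,0,0,0],[-1,0.28,-0.955,0,0,0,0],[-1,0.28,-0.955,0,-0.014,-0.1113,0],[-1,0.28,-0.955,0,-0.014,-0.1113,0],[-1,0.28,-0.955,0,-0.014,-0.1113,0],[-1,0.28,-0.955,0,-0.014,-0.1113,0]]]'; cat > st.py <<'E'
import sys
from h import *
from scipy.spatial.transform import Rotation as Ro
np.set_printoptions(precision=4,suppress=True)
s=arm.get_state();q=s["tool_rot"];R=Ro.from_quat([q[1],q[2],q[3],q[0]]).as_matrix()
yaw=-.125;C=np.array([.6716,-.060,.135]);n=np.array([-np.sin(.47)*np.cos(yaw),-np.sin(.47)*np.sin(yaw),np.cos(.47)])
sx=np.array([np.cos(.47)*np.cos(yaw),np.cos(.47)*np.sin(yaw),np.sin(.47)]);sy=np.cross(n,sx)
print("t",s["time"],"z.axis",R[:,2],"want",-n,"y",R[:,1],"joints",s["joints"])
tip=s["tool_pos"]+R[:,2]*.1026; d=tip-C
print("tip rel collet: x,y,z",d@sx,d@sy,d@n,"world to go (rows units) at h=0:",-d/.025)
E
python3 st.py
```

```text
time: 6.25
tool_pos: [0.546, -0.0535, 0.263]
tool_rot: [0.234, 0.061, 0.97, -0.015]
wrist_force: [-0.2, -0.2, -0.8]
finger_gap: 0.0234
grasp_force: 50.0
t 6.25 z.axis [ 0.4527 -0.0577 -0.8898] want [ 0.4494 -0.0565 -0.8916] y [ 0.1245  0.9922 -0.001 ] joints [-0.2692  0.0243  1.9547  0.1013  0.6953 -1.7777]
tip rel collet: x,y,z -0.05350054582728463 -0.00930749825166125 0.06831731245105083 world to go (rows units) at h=0: [ 3.1674 -0.0228 -1.4672]
```

```bash
python3 -m crank '[[[-1,0.657,0.011,-0.1,0,0,0],[-1,0.657,0.011,-0.1,0,0,0],[-1,0.657,0.011,-0.1,0,0,0],[-1,0.657,0.011,-0.1,0,0,0],[-1,0,0,0,0,0,0],[-1,0,0,0,0,0,0]]]'; python3 st.py; python3 - <<'E'
from h import *
S=imaging.get_image("scene");T=imaging.get_image("top")
a=cv2.resize(S[200:330,250:380,::-1],(450,450),interpolation=2);b=cv2.resize(T[130:230,260:345,::-1],(340,400),interpolation=2)
o=np.zeros((450,790,3),np.uint8);o[:,:450]=a;o[:400,450:]=b;cv2.imwrite("pics/b.png",o)
E
```

```text
time: 7.0
tool_pos: [0.6115, -0.0513, 0.2521]
tool_rot: [0.232, 0.06, 0.971, -0.015]
wrist_force: [-0.1, 0.7, -1.4]
finger_gap: 0.0232
grasp_force: 50.0
t 7.0 z.axis [ 0.4481 -0.0561 -0.8922] want [ 0.4494 -0.0565 -0.8916] y [ 0.1239  0.9923 -0.0002] joints [-0.2245  0.1412  1.8494  0.0712  0.6857 -1.7155]
tip rel collet: x,y,z -0.0012403186600848572 0.001124363992312759 0.029319355740725257 world to go (rows units) at h=0: [ 0.5653 -0.1164 -1.0231]
```

View pics/b.png

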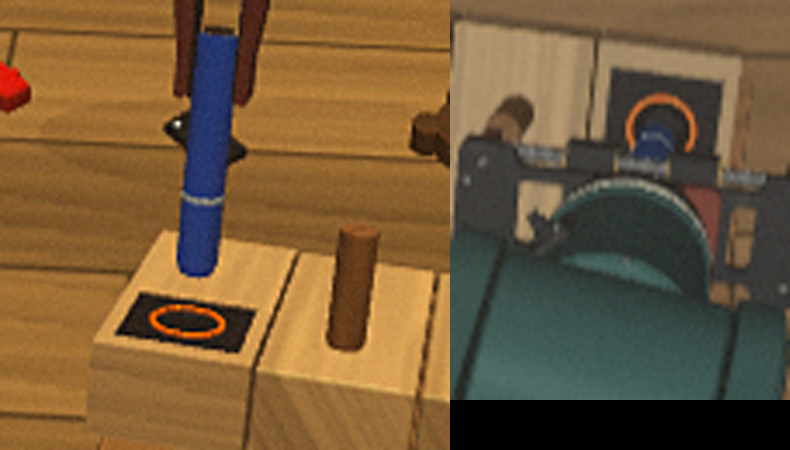

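The tube is in hand. Its axis extrapolates to about (192,320) in the scene crop, against a ring centre of (188,321). Pushing now.

```bash
python3 -m crank '[[[-1,0.238,-0.075,-0.372,0,0,0],[-1,0.198,-0.025,-0.392,0,0,0],[-1,0.198,-0.025,-0.392,0,0,0],[-1,0.198,-0.025,-0.392,0,0,0],[-1,0,0,0,0,0,0]]]' 60; python3 st.py
```

```text
time: 7.72
tool_pos: [0.6323, -0.0554, 0.2124]
tool_rot: [0.231, 0.061, 0.971, -0.014]
wrist_force: [0.6, -0.5, -1.2]
finger_gap: 0.023
grasp_force: 60.0
t 7.725 z.axis [ 0.4473 -0.0562 -0.8926] want [ 0.4494 -0.0565 -0.8916] y [ 0.1246  0.9922 -0.    ] joints [-0.2229  0.2216  1.8599  0.0786  0.5957 -1.7234]
tip rel collet: x,y,z -0.0004771861107875242 -0.0003506008178080943 -0.015624104963098564 world to go (rows units) at h=0: [-0.2622  0.0471  0.5658]
```

```bash
python3 -m crank '[[[-1,0.108,-0.0136,-0.214,0,0,0],[-1,0.108,-0.0136,-0.214,0,0,0],[-1,0.108,-0.0136,-0.214,0,0,0],[-1,0.108,-0.0136,-0.214,0,0,0],[-1,0,0,0,0,0,0]]]'; python3 st.py
```

```text
time: 8.35
tool_pos: [0.6433, -0.0569, 0.1916]
tool_rot: [0.232, 0.061, 0.971, -0.015]
wrist_force: [1.7, -0.2, -5.2]
finger_gap: 0.0231
grasp_force: 60.0
t 8.35 z.axis [ 0.4484 -0.0565 -0.8921] want [ 0.4494 -0.0565 -0.8916] y [ 0.1247  0.9922 -0.0002] joints [-0.2207  0.2648  1.8632  0.0826  0.548  -1.7268]
tip rel collet: x,y,z 0.00014188721282005698 -0.0004705432699034736 -0.03926354304437092 world to go (rows units) at h=0: [-0.7084  0.108   1.3977]
```

```bash
python3 -m crank '[[[-1,0.045,-0.0057,-0.089,0,0,0],[-1,0.045,-0.0057,-0.089,0,0,0],[-1,0.045,-0.0057,-0.089,0,0,0],[-1,0,0,0,0,0,0]]]'; python3 st.py
```

```text
time: 8.85
tool_pos: [0.6468, -0.0573, 0.1865]
tool_rot: [0.233, 0.061, 0.971, -0.015]
wrist_force: [-5.5, 0.3, 8.3]
finger_gap: 0.0227
grasp_force: 60.0
t 8.85 z.axis [ 0.4499 -0.0567 -0.8913] want [ 0.4494 -0.0565 -0.8916] y [ 0.1244  0.9922 -0.0004] joints [-0.2199  0.2762  1.8633  0.0839  0.5349 -1.7281]
tip rel collet: x,y,z 0.0011447466593274003 -0.00038762261425688734 -0.045374306764425144 world to go (rows units) at h=0: [-0.8541  0.123   1.5974]
```

```bash
python3 -m crank '[[[-1,0.036,-0.0046,-0.071,0,0,0],[-1,0,0,0,0,0,0]]]'; python3 st.py|tail -1;  python3 - <<'E'
from h import *
S=imaging.get_image("scene")
cv2.imwrite("pics/c.png",cv2.resize(S[220:330,260:370,::-1],(550,550),interpolation=2))
E
```

```text
time: 9.1
tool_pos: [0.6473, -0.0573, 0.1866]
tool_rot: [0.233, 0.06, 0.97, -0.015]
wrist_force: [-19.6, 1.9, 26.4]
finger_gap: 0.0233
grasp_force: 60.0
tip rel collet: x,y,z 0.0018016286187463905 -0.0003488890813076002 -0.045513672154153556 world to go (rows units) at h=0: [-0.8801  0.1247  1.5905]
```

View pics/c.png

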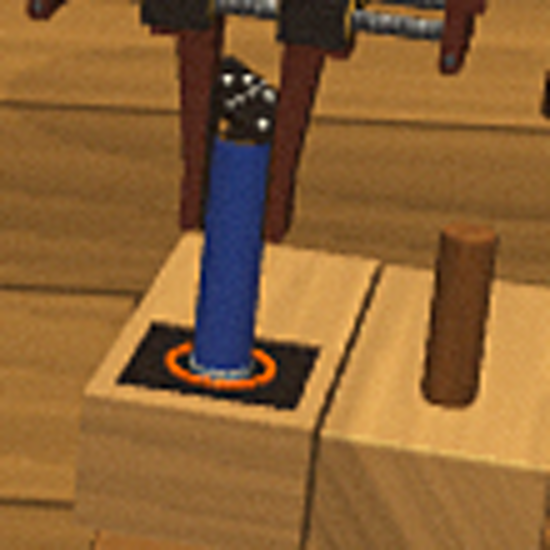

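The tube has bottomed: about 33 N with no further travel, and the white line sits at the orange ring (crop 222,370). Now unload, release and retract along the axis.

```bash
python3 -m crank '[[[-1,-0.036,0.0046,0.071,0,0,0],[0.3,0,0,0,0,0,0],[0.3,0,0,0,0,0,0],[0.3,0,0,0,0,0,0],[0.3,-0.36,0.045,0.713,0,0,0],[0.3,-0.36,0.045,0.713,0,0,0],[0.3,-0.36,0.045,0.713,0,0,0],[0.3,-0.36,0.045,0.713,0,0,0],[0.3,0,0,0.5,0,0,0],[0.3,0,0,0,0,0,0]]]'; python3 st.py; python3 m.py | grep -A0 "handle top"
```

```text
time: 10.4
tool_pos: [0.6119, -0.053, 0.2709]
tool_rot: [0.234, 0.061, 0.97, -0.015]
wrist_force: [-0.2, 0.4, 0.7]
finger_gap: 0.057
grasp_force: 0.0
t 10.4 z.axis [ 0.4515 -0.0572 -0.8904] want [ 0.4494 -0.0565 -0.8916] y [ 0.1246  0.9922 -0.0005] joints [-0.2279  0.1193  1.8252  0.0697  0.7279 -1.7148]
tip rel collet: x,y,z 0.008268105324040728 -0.0005779848783111559 0.045810447625363945 world to go (rows units) at h=0: [ 0.5337 -0.0438 -1.7835]
handle top ((422.2000427246094, 250.10000610351562), (40.160919189453125, 9.803059577941895), 71.56504821777344) ((412.0453796386719, 220.78636169433594), (19.150819778442383, 20.264265060424805), 153.77674865722656) [ 0.4614 -0.3577  0.015 ] [ 0.5429 -0.3341  0.009 ] 0.08481872010440357 0.28272405888441776
```

```bash
python3 -m crank '[[[0.3,-0.46,-0.937,0,0.014,0.1113,0],[0.3,-0.46,-0.937,0,0.014,0.1113,0],[0.3,-0.46,-0.937,0,0.014,0.1113,0],[0.3,-0.46,-0.937,0,0.014,0.1113,0],[0.3,-0.46,-0.937,0,0,0,0.0975],[0.3,-0.46,-0.937,-0.75,0,0,0.0975],[0.3,-0.46,-0.937,-0.75,0,0,0.0975],[0.3,-0.46,-0.937,-0.75,0,0,0.0975],[0.3,-0.46,-0.937,-0.75,0,0,0],[0.3,-0.46,-0.937,-0.75,0,0,0],[0.3,-0.46,-0.937,-0.75,0,0,0],[0.3,-0.46,-0.937,-0.75,0,0,0],[0.3,-0.46,-0.937,-0.75,0,0,0],[0.3,0,0,0,0,0,0],[0.3,0,0,0,0,0,0]]]'; python3 st.py; python3 - <<'E'
from h import *
S=imaging.get_image("scene");T=imaging.get_image("top")
a=cv2.resize(S[170:300,130:250,::-1],(415,450),interpolation=2);b=cv2.resize(T[190:290,380:460,::-1],(360,450),interpolation=2)
cv2.imwrite("pics/d.png",np.hstack([a,b]))
E
```

```text
time: 12.38
tool_pos: [0.4614, -0.3567, 0.1193]
tool_rot: [-0.0, -0.141, 0.99, 0.0]
wrist_force: [-0.3, 0.6, -0.5]
finger_gap: 0.057
grasp_force: 0.0
t 12.375 z.axis [-0.0004  0.0009 -1.    ] want [ 0.4494 -0.0565 -0.8916] y [-0.2795  0.9601  0.001 ] joints [-0.7768  0.4456  1.6593  0.0005  1.0376 -2.6311]
tip rel collet: x,y,z -0.20658550027904227 -0.3205428936748299 -0.02775528773940382 world to go (rows units) at h=0: [ 8.4096 11.8658  4.7322]
```

View pics/d.png

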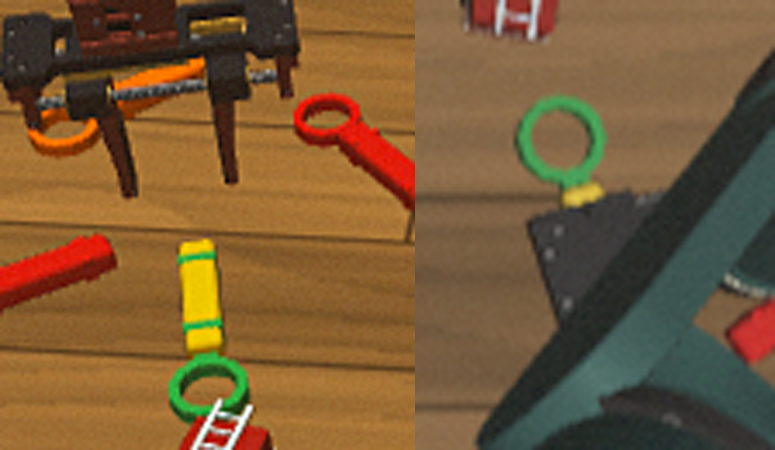

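Handle straddled: grip at scene crop (200,290), and the red end at (110,250) is clear. Descend and grip.

```bash
python3 -m crank '[[[0.3,0,0,-0.92,0,0,0],[0.3,0,0,-0.92,0,0,0],[0.3,0,0,-0.92,0,0,0],[0.3,0,0,-0.92,0,0,0],[0.3,0,0,-0.92,0,0,0],[0.3,0,0,0,0,0,0],[-1,0,0,0,0,0,0],[-1,0,0,0,0,0,0],[-1,0,0,0,0,0,0],[-1,0,0,0,0,0,0],[-1,0,0,0,0,0,0]]]' 40;python3 st.py
```

```text
time: 13.85
tool_pos: [0.4616, -0.3577, 0.0053]
tool_rot: [0.0, -0.141, 0.99, -0.0]
wrist_force: [-1.0, -0.0, 5.9]
finger_gap: 0.0257
grasp_force: 40.0
t 13.85 z.axis [ 0.0009 -0.0009 -1.    ] want [ 0.4494 -0.0565 -0.8916] y [-0.2797  0.9601 -0.0011] joints [-0.7774  0.6038  1.7389  0.      0.7977 -2.6317]
tip rel collet: x,y,z -0.2577379054277919 -0.32160345819464403 -0.12957508380279767 world to go (rows units) at h=0: [ 8.3948 11.9105  9.29  ]
```

```bash
python3 -m crank '[[[-1,0,0,1,0,0,0],[-1,0,0,1,0,0,0],[-1,0,0,1,0,0,0],[-1,0,0,1,0,0,0],[-1,0.241,0.967,0.519,0,0,-0.0975],[-1,0.241,0.967,0.519,0,0,-0.0975],[-1,0.241,0.967,0.519,0,0,-0.0975],[-1,0.241,0.967,0.519,0,0,-0.0975],[-1,0.241,0.967,0.519,-0.014,-0.1113,0],[-1,0.241,0.967,0.519,-0.014,-0.1113,0],[-1,0.241,0.967,0.519,-0.014,-0.1113,0],[-1,0.241,0.967,0.519,-0.014,-0.1113,0],[-1,0.241,0.967,0,0,0,0],[-1,0.241,0.967,0,0,0,0],[-1,0.241,0.967,0,0,0,0],[-1,0.241,0.967,0,0,0,0],[-1,0.241,0.967,0,0,0,0],[-1,0,0,0,0,0,0],[-1,0,0,0,0,0,0]]]';python3 st.py; cat > lp.py <<'E'
from h import *
np.set_printoptions(precision=4,suppress=True)
S=imaging.get_image("scene");T=imaging.get_image("top")
def pts(k): return np.argwhere(k)[:,::-1].astype(np.float32)
for n,im,b in(("scene",S,(250,200,380,320)),("top",T,(265,100,350,230))):
    g=mask(im,(40,100,60),(85,255,255),b); bl=mask(im,(100,120,30),(130,255,255),b)
    print(n,"green",cv2.boundingRect(g),cv2.fitEllipse(cv2.convexHull(pts(g))) if g.any() else 0,"blue",cv2.minAreaRect(pts(bl)) if bl.any() else 0)
a=cv2.resize(S[200:330,250:380,::-1],(450,450),interpolation=2);b=cv2.resize(T[120:220,265:350,::-1],(340,400),interpolation=2)
o=np.zeros((450,790,3),np.uint8);o[:,:450]=a;o[:400,450:]=b;cv2.imwrite("pics/%s.png"%__import__("sys").argv[1],o)
E
python3 lp.py e
```

```text
time: 16.23
tool_pos: [0.5392, -0.0431, 0.2083]
tool_rot: [0.232, 0.06, 0.971, -0.015]
wrist_force: [0.2, 0.5, -0.9]
finger_gap: 0.0255
grasp_force: 40.0
t 16.225 z.axis [ 0.4488 -0.0565 -0.8919] want [ 0.4494 -0.0565 -0.8916] y [ 0.1239  0.9923 -0.0004] joints [-0.2466  0.0915  2.0435  0.1063  0.5427 -1.7714]
tip rel collet: x,y,z -0.0858616572481475 0.00021014829409794246 0.023146795004244894 world to go (rows units) at h=0: [ 3.4532 -0.4424  0.7299]
scene green (296, 210, 29, 28) ((312.41741943359375, 224.67361450195312), (27.507587432861328, 34.08628463745117), 53.32742691040039) blue ((305.8663330078125, 270.8366394042969), (11.24392032623291, 44.87617492675781), 5.710593223571777)
top green (298, 161, 24, 38) ((308.9258117675781, 178.7671661376953), (24.633880615234375, 38.799556732177734), 4.644871711730957) blue 0
```

View pics/e.png

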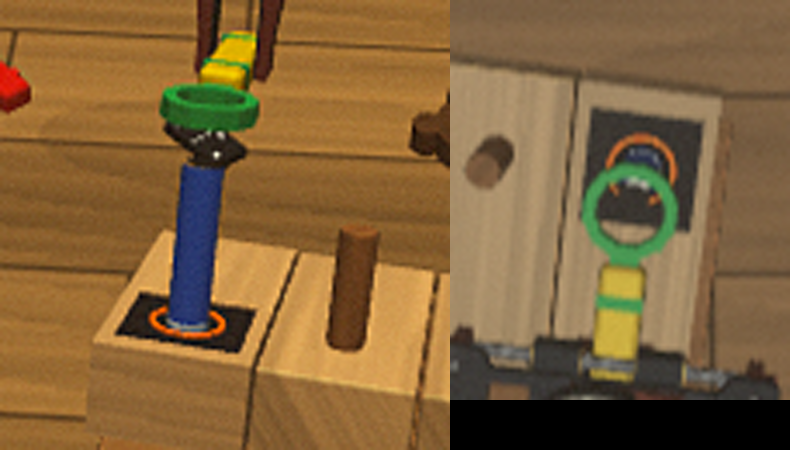

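```bash
python3 - <<'E'
from h import *
np.set_printoptions(precision=4,suppress=True)
yaw=-.125;C=np.array([.6716,-.060,.135]);n=np.array([-np.sin(.47)*np.cos(yaw),-np.sin(.47)*np.sin(yaw),np.cos(.47)])
sx=np.array([np.cos(.47)*np.cos(yaw),np.cos(.47)*np.sin(yaw),np.sin(.47)]);sy=np.cross(n,sx)
p,e=tri((310.2,230.4),(309.9,173.6)); d=p-C; print("loop",p,e,d@sx,d@sy,d@n)
for h in(.095,.126): print(h,proj("scene",C+n*h),proj("top",C+n*h))
E
```

```text
loop [ 0.6122 -0.0528  0.2452] 0.0011356714630258997 -0.0033846923079531785 -0.0002071980125236501 0.1253703255432918
0.095 [308.2564 246.056 ] [310.3816 169.4431]
0.126 [309.7536 230.5107] [309.703 172.163]
```

Loop centre is on the peg axis to within 3.4 mm (tolerance 7). I'll shift 2 mm up the slope and lower it along the axis.

```bash
python3 -m crank '[[[-1,0.07,-0.009,0.036,0,0,0],[-1,0.212,-0.0267,-0.421,0,0,0],[-1,0.212,-0.0267,-0.421,0,0,0],[-1,0.212,-0.0267,-0.421,0,0,0],[-1,0.212,-0.0267,-0.421,0,0,0],[-1,0,0,0,0,0,0]]]';python3 st.py
```

```text
time: 17.08
tool_pos: [0.5622, -0.0458, 0.1658]
tool_rot: [0.231, 0.061, 0.971, -0.014]
wrist_force: [-0.7, -0.3, -1.8]
finger_gap: 0.0257
grasp_force: 40.0
t 17.075 z.axis [ 0.4473 -0.0561 -0.8926] want [ 0.4494 -0.0565 -0.8916] y [0.1244 0.9922 0.    ] joints [-0.2386  0.1966  2.0532  0.1233  0.4296 -1.7847]
tip rel collet: x,y,z -0.08460706147748316 0.0005159188072046041 -0.025192890958157674 world to go (rows units) at h=0: [ 2.5384 -0.3398  2.4311]
```

```bash
python3 lp.py f
```

```text
scene green (294, 232, 28, 31) ((310.6578063964844, 247.64926147460938), (29.551389694213867, 35.801231384277344), 53.54756164550781) blue ((305.984375, 270.6522216796875), (11.529263496398926, 45.27531051635742), 5.856013774871826)
top green (300, 156, 22, 37) ((310.1528625488281, 173.74240112304688), (23.298389434814453, 37.645263671875), 2.29461669921875) blue 0
```

View pics/f.png

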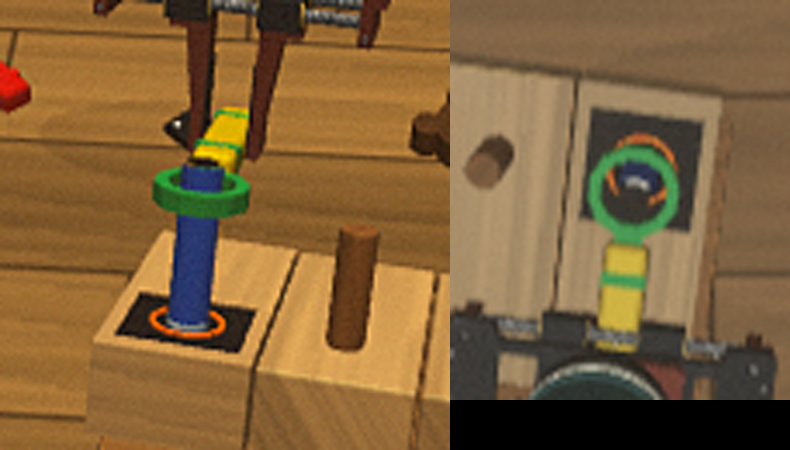

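The loop encircles the peg (crop e.g. 200,190). Continuing down.

```bash
python3 -m crank '[[[-1,0.203,-0.0256,-0.403,0,0,0],[-1,0.203,-0.0256,-0.403,0,0,0],[-1,0.203,-0.0256,-0.403,0,0,0],[-1,0.203,-0.0256,-0.403,0,0,0],[-1,0.203,-0.0256,-0.403,0,0,0],[-1,0.203,-0.0256,-0.403,0,0,0],[-1,0,0,0,0,0,0]]]';python3 st.py
```

```text
time: 18.05
tool_pos: [0.5929, -0.0497, 0.1057]
tool_rot: [0.232, 0.061, 0.971, -0.015]
wrist_force: [0.4, -1.1, -0.3]
finger_gap: 0.0261
grasp_force: 40.0
t 18.05 z.axis [ 0.448  -0.0563 -0.8923] want [ 0.4494 -0.0565 -0.8916] y [ 0.1247  0.9922 -0.    ] joints [-0.2305  0.3457  2.054   0.1729  0.2797 -1.8313]
tip rel collet: x,y,z -0.08421684978441177 0.0003680611166873692 -0.09274200290346306 world to go (rows units) at h=0: [ 1.3112 -0.1796  4.8331]
```

```bash
python3 -m crank '[[[-1,0.036,-0.0045,-0.0715,0,0,0],[-1,0.036,-0.0045,-0.0715,0,0,0],[-1,0,0,0,0,0,0]]]';python3 st.py
```

```text
time: 18.42
tool_pos: [0.5948, -0.05, 0.1034]
tool_rot: [0.233, 0.061, 0.971, -0.015]
wrist_force: [-0.1, -0.9, -0.7]
finger_gap: 0.0257
grasp_force: 40.0
t 18.425 z.axis [ 0.4495 -0.0567 -0.8915] want [ 0.4494 -0.0565 -0.8916] y [ 0.1246  0.9922 -0.0003] joints [-0.23    0.3522  2.0534  0.177   0.2719 -1.8353]
tip rel collet: x,y,z -0.0832792953133327 0.00032401755552421627 -0.09569721088321471 world to go (rows units) at h=0: [ 1.2251 -0.167   4.9215]
```

```bash
python3 -m crank '[[[-1,0.018,-0.0023,-0.036,0,0,0],[-1,0,0,0,0,0,0],[0.1,0,0,0,0,0,0],[0.1,0,0,0,0,0,0],[0.1,0,0,0,0,0,0],[0.1,-0.18,0.0226,0.357,0,0,0],[0.1,-0.18,0.0226,0.357,0,0,0],[0.1,-0.36,0.045,0.713,0,0,0],[0.1,-0.36,0.045,0.713,0,0,0],[0.1,-0.36,0.045,0.713,0,0,0],[0.1,-0.36,0.045,0.713,0,0,0],[0.1,-0.9,0,0.5,0,0,0],[0.1,-0.9,0,0.5,0,0,0],[0.1,-0.9,0,0.5,0,0,0],[0.1,0,0,0,0,0,0],[0.1,0,0,0,0,0,0]]]'; python3 lp.py g; python3 - <<'E'
from h import *
S=imaging.get_image("scene");T=imaging.get_image("top")
a=cv2.resize(S[220:340,250:370,::-1],(400,400),interpolation=2);b=cv2.resize(T[120:220,265:365,::-1],(400,400),interpolation=2)
cv2.imwrite("pics/h.png",np.vstack([np.hstack([a,b]),np.hstack([cv2.resize(x[:,:,::-1],(266,200)) for x in(S,T)]+[np.zeros((200,268,3),np.uint8)])]))
E
```

```text
time: 20.42
tool_pos: [0.4834, -0.0446, 0.2295]
tool_rot: [0.233, 0.061, 0.97, -0.015]
wrist_force: [0.3, 0.3, 0.6]
finger_gap: 0.0482
grasp_force: 0.0
scene green (292, 263, 30, 34) ((308.7616271972656, 279.8358154296875), (31.294591903686523, 38.24229049682617), 50.1979866027832) blue ((305.9801940917969, 268.6980285644531), (11.24392032623291, 40.59751510620117), 5.710593223571777)
top green (301, 155, 22, 60) ((309.5501708984375, 184.52001953125), (28.039676666259766, 61.81841278076172), 6.31574821472168) blue 0
```

View pics/h.png

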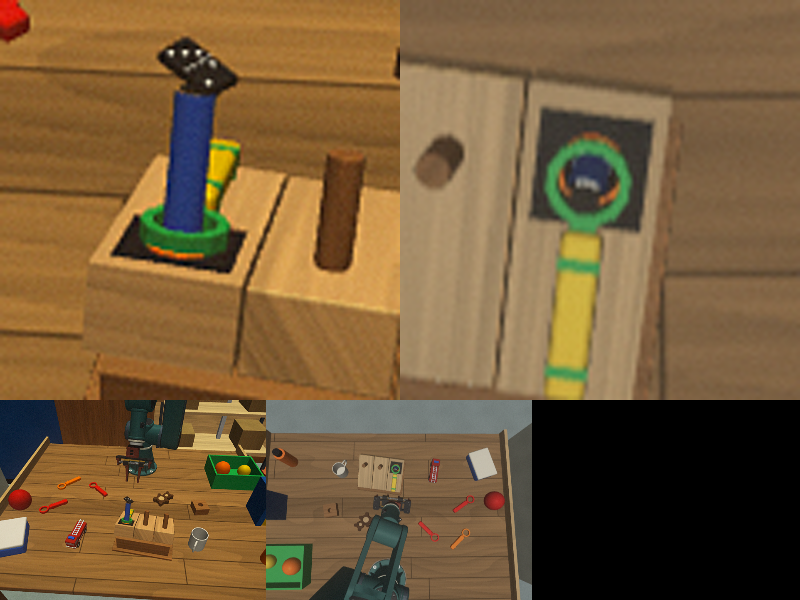

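The final view shows the loop flat at the rail face around the seated peg, with the grip pointing down the slope and the bystanders unmoved. Handing in.

```bash
python3 -c "
from rig import arm
print(arm.close_job())"
```

```text
the job is handed in; nothing more can be done
None
```

The blue tube is bottomed in the collet and the yellow handle hangs on it by its green loop, grip pointing down the slope; both are released, the bystanders were not touched, and I handed the job in at about 20.6 s of the 64 s limit.

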